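Bring the marked cell of the carousel to the front and hold it there

ROBOT

A 6-joint arm with a two-finger parallel gripper is mounted at the origin on a cart in front of the work surface, level with it; the furniture and walls round the work are solid. World frame = base frame: x ahead of the robot, y to its left, z up, the work surface at z = 0. Lengths are in m, angles in rad, forces in N, time in s.
With the tool pointing down it reaches from about 0.3 to 0.75 m from the base axis. Payload 8.5 kg.
Tool frame: the origin (TCP) lies between the finger pads, 19 mm behind the fingertips; this is the grasp point; z points along the fingers, y is the direction in which the jaws open and shut (so a half turn about z gives the same grasp; the last joint's range is limited). The gripper opens to 85 mm and grips with 20 to 120 N. Pads are 22 mm wide; open, the fingers measure 114 mm over their backs; the gripper's body (76 mm by 85 mm) begins 54 mm behind the grasp point. The pads swing forward as they close: fully open they stand 13 mm farther back than shut.
Start: joints at [-1.516, 0.381, 1.297, -0, 1.464, -0.215], TCP at [0.147, -0.53, 0.25] pointing down, gripper open.
Joint ranges: [-3.11, 3.11], [-0.89, 2.33], [0.22, 2.48], [-1.42, 4.56], [0.17, 2.85], [-2.88, 2.88]. Speed limits (rad/s): [2.39, 2.39, 3.14, 3.14, 3.14, 3.14].

INTERFACE

Orientations are given as a unit quaternion [x, y, z, w].
In Python, from bench import readout, vision, env gives the robot as it stands.
- The arm moves only by the tool step_arm, never from a script. Its argument "series" is a list that holds one entry, the list of rows, each a list of 7 numbers: the closure, from -1 (fully open) to 1 (shut), so that 0 is half open, then the shift along the tool's x, y, z in m, then the turn, a rotation vector about the tool's x, y, z in degrees. In form: [[[gripper, dx, dy, dz, ax, ay, az], ...]]. A call has 1 to 8 rows; each row is the pose to reach, as a shift and turn from the pose commanded when the call began, along the tool's axes at that moment; what a row does not reach only later rows make up. A row lasts 1/12 s, in which the tool goes at most 41.7 mm and 7.16 degrees, less where a joint would pass 70% of its speed; a pose out of reach is approached as far as the arm can. A call with a gripper value outside its range is refused whole. The fingers move at their own pace and stop on an object; the grip force is fixed at half the most. Time passes only in rows, so rows that repeat a pose let the fingers close. It gives the time, the measured TCP pose, the force and the opening at its end, in the units of the state.
- readout.state(): the state, without advancing time (a new reading comes with each control period).
- vision.grab_frame(name): name is "side" or "top"; returns the picture (384x512x3 uint8, red, green, blue); there is no depth.
- vision.camera_model(name): a dict with "K" (3x3 intrinsics, pixels), "pose" (4x4, takes a point from camera to world coordinates). Camera axes: x right, y up, looking along -z (the intrinsics and any distortion apply to the point x, -y, -z); pixel columns grow to the right and rows downward; lengths in m; the calibration is good to about 2 mm. A picture is of the moment at which its call begins. camera_model takes no time and is no camera call.
- env.close_job(): hands the job in, once; it reports no verdict.
The state is a dict: "time": time; "qpos": joint angles; "qd": joint speeds; "joint_torque": joint torques, N m; "tcp_pos": TCP position; "orientation": TCP orientation; "ft_force": force on the tool from outside, world axes, zero at the start; "torque": the same for the moment, N m; "grip_width": opening from 0.0 (shut) to 1.0 (fully open).
Only numpy, scipy, OpenCV 4.12 (cv2) and the standard library are available. Lean on these libraries where they do the work, as an engineer would, in place of code of your own. Each camera call takes 0.05 s, during which the arm holds its last target. There are 200 camera calls.

TASK

Switch the battery-cell carousel to hand operation by pressing the green key and then the blue key of the keypad, each fully down, one at a time, without pressing the red key. After that, turn the carousel by its black crank handle until the red-marked cell stands in line with the yellow pointer on the base, and finish while still holding the carousel motionless there by the handle, because it springs back when let go. Do not knock over or shift the two bottles and the spare cell beside it.

Things in the scene. Friction and masses are not known exactly. Their poses are not given: they have to be found in the camera images.
- carousel_base: Fixed grey round base of the carousel, 224 mm across, 14 mm high; a nose at its front (its own -x side) reaches 141 mm from the centre and carries a yellow arrow, top 20 mm above the surface, pointing inward. Origin: centre of its underside, on the work surface and on the carousel's vertical turning axis. Place and yaw vary (yaw within 0.5 rad of facing the robot).
- front_mark (a point): Fixed point behind the pointer, 85 mm from the turning axis on the base's -x side, 63 mm above the surface: where the middle of the marked cell must come.
- carousel: White turntable, 208 mm across, with six upright green cells (21 mm across, tops 99 mm above the surface) and above them an aluminium handwheel (128 mm across, upper face 114 mm up) with the crank handle; all turn as one about the base's centre. Origin on that axis, 16 mm up; -x points at the marked cell, +y at the handle. A weak spring (0.05 N m/rad) returns it to its starting place.
- marked_cell (a point): Middle of the cell with a red band and red top, 85 mm from the turning axis, 63 mm above the surface; turns with the carousel. It starts 0.7 to 3.14 rad away from the pointer, on either side. The carousel can turn up to 3.6 rad either way from its starting place, so take the shorter way round.
- crank_handle (a point): Grip point on the axis of the upright round black handle, 137 mm above the surface, 50 mm from the turning axis; seen from above 90 degrees clockwise from the marked cell. The sleeve, 18 mm across, reaches from 115 to 156 mm above the surface and spins freely about its own upright axis, so a gripper that holds it need not turn as it goes round.
- keypad: Fixed grey keypad box with black face, 66 x 176 x 16 mm, long side along its own y. Origin: centre of its underside. Three spring keys stand in a row on it along y, 52 mm apart, the middle one at the centre; which colour is where varies.
- key_green_top (a point): Centre of the top face of the green key, 38 mm above the surface when up. Key 28 mm across in a black round housing 44 mm across whose top is 10 mm below it. It goes straight down 6 mm, starts to give at 1.5 N and is fully down at 5 N.
- key_blue_top (a point): Centre of the top face of the blue key, 38 mm above the surface when up. Key 28 mm across in a black round housing 44 mm across whose top is 10 mm below it. It goes straight down 6 mm, starts to give at 1.5 N and is fully down at 5 N.
- key_red_top (a point): Centre of the top face of the red key, 38 mm above the surface when up. Key 28 mm across in a black round housing 44 mm across whose top is 10 mm below it. It goes straight down 6 mm, starts to give at 1.5 N and is fully down at 5 N.
- key_green (a joint): Travel of the green key: 0 up, 0.006 m fully down; springs back.
- key_blue (a joint): Travel of the blue key: 0 up, 0.006 m fully down; springs back.
- key_red (a joint): Travel of the red key: 0 up, 0.006 m fully down; springs back.
- tester_press: Fixed lever press at the back, not used; an obstacle. Origin at the centre of its base on the surface. Its lever's black ball (28 mm) sticks out towards the robot: about 106 mm nearer the robot (-x) and 31 mm to the right (-y) of the origin, 276 to 304 mm above the surface. Pass between keypad and carousel on the robot's side of it.
- glue_bottle: Bystander: loose yellow bottle with black cap, 34 mm across, 89 mm high, standing beside the carousel. Origin: centre of its underside.
- solvent_bottle: Bystander: loose white bottle with red cap, 44 mm across, 116 mm high, standing beside the carousel. Origin: centre of its underside.
- spare_cell: Bystander: loose green cell, 21 mm across, 70 mm high, standing on the work surface beside the carousel. Origin: centre of its underside.

How it is judged:
On the way, in this order (a step that is already met when the one before it is completed fails the run):
1. the green key is pressed down by itself, before the carousel is turned (value of joint key_green above 0.004 m and value of joint key_blue below 0.002 m and distance of marked_cell from where it was at the start of the episode below 0.015 m), for 0.05 s.
2. after it the blue key is pressed down by itself, before the carousel is turned (value of joint key_blue above 0.004 m and value of joint key_green below 0.002 m and distance of marked_cell from where it was at the start of the episode below 0.015 m), for 0.05 s.
At the end, for the whole second after the job is handed in: The marked cell is within 10 mm of the point behind the pointer, the carousel still (under 0.08 rad/s) and touched by the fingers (over 0.3 N) with the TCP within 40 mm of the handle grip point; keys up; bystanders upright within 30 mm of their start (horizontal distance between marked_cell and front_mark below 0.01 m and angular speed of carousel below 0.08 rad/s and contact force between the fingers and carousel above 0.3 N and distance between the grasp point and crank_handle below 0.04 m and value of joint each of key_green, key_blue, key_red below 0.002 m and distance of each of glue_bottle, solvent_bottle, spare_cell from where it was at the start of the episode below 0.03 m and angle between each of glue_bottle, solvent_bottle, spare_cell's own z axis and vertical below 0.3 rad); the arm keeps its last pose, push and grip.
It fails at once if the red key is pressed (value of joint key_red above 0.003 m).
It fails at once if the green and blue keys are down together (value of joint each of key_green, key_blue above 0.003 m).
It fails at once if a bottle or the spare cell is knocked over or shifted by more than 30 mm (distance of any of glue_bottle, solvent_bottle, spare_cell from where it was at the start of the episode above 0.03 m or angle between any of glue_bottle, solvent_bottle, spare_cell's own z axis and vertical above 0.3 rad).
It also fails if it takes over 64 s, if anything falls off the work surface, if the arm or the gripper's body presses on something with over 40 N, if the wrist force passes 120 N, or if a joint passes its speed limit or range.

## Working session

There is one attempt and no reset: what is moved stays moved. The work goes in short steps, Python scripts to look and compute and a tool call to move; the robot and the scene stay as the last step left them, time stands still between calls to the robot, and variables do not carry over. Pictures are saved under pics/ and viewed, about 8 in all and at most 12, crops included, and the job is handed in when it is done.

Besides the shell and the picture viewer there is one more tool, called after "Call:" as name([rows], argument=value, ...), one row to a line, values as JSON. step_arm: Moves the arm, as the interface text tells. Its arguments: {"type":"object","properties":{"series":{"type":"array","items":{"type":"array","items":{"type":"array","items":{"type":"number"}}}}},"required":["series"]}

```bash
mkdir -p pics; ls; cat > h.py <<'E'
import numpy as np, cv2
from bench import readout, vision, env
def grab(n,f):
    im=vision.grab_frame(n); cv2.imwrite('pics/'+f,im[:,:,::-1]); return im
def ray(n,u,v):
    m=vision.camera_model(n);K=np.array(m['K']);P=np.array(m['pose'])
    d=np.linalg.inv(K)@[u,v,1]; d=np.array([d[0],-d[1],-d[2]])
    return P[:3,3],P[:3,:3]@d
def onz(n,u,v,z):
    o,d=ray(n,u,v); return o+d*(z-o[2])/d[2]
def proj(n,p):
    m=vision.camera_model(n);K=np.array(m['K']);P=np.array(m['pose'])
    c=P[:3,:3].T@(np.array(p)-P[:3,3]); c=K@[c[0],-c[1],-c[2]]; return c[:2]/c[2]
E
python3 - <<'E'
from h import *
for n in('top','side'): grab(n,n+'1.png'); print(vision.camera_model(n))
print(readout.state())
E
```

```text
pics
{'K': array([[421.51170744,   0.        , 253.5945133 ],
       [  0.        , 421.51170744, 191.93326306],
       [  0.        ,   0.        ,   1.        ]]), 'pose': array([[-0.00607447,  0.99649107, -0.0834784 ,  0.4616859 ],
       [-0.99995978, -0.00550232,  0.00708222,  0.04144251],
       [ 0.00659805,  0.08351806,  0.99648442,  1.38064258],
       [ 0.        ,  0.        ,  0.        ,  1.        ]])}
{'K': array([[362.93838929,   0.        , 249.52827127],
       [  0.        , 362.93838929, 189.42524306],
       [  0.        ,   0.        ,   1.        ]]), 'pose': array([[ 0.99154222,  0.05025652, -0.11965909,  0.43833276],
       [-0.12958355,  0.33207473, -0.93430963, -0.81846964],
       [-0.00721939,  0.9419133 ,  0.33577853,  0.43528455],
       [ 0.        ,  0.        ,  0.        ,  1.        ]])}
{'time': 0.1, 'qpos': array([-1.51629549e+00,  3.81140940e-01,  1.29816007e+00,  3.38025995e-05,
        1.46362968e+00, -2.15280632e-01]), 'qd': array([-0.00209725, -0.00228324, -0.00126623, -0.0010754 ,  0.00082435,
       -0.0001059 ]), 'joint_torque': array([ 3.31759133e-03, -4.49216723e+01, -2.31656313e+01, -1.67200919e-04,
        3.67622415e-03, -1.19689585e-05]), 'tcp_pos': array([ 0.14658894, -0.52985521,  0.2494753 ]), 'orientation': array([ 9.90916054e-01,  1.34480207e-01,  7.04729868e-05, -6.65504918e-04]), 'ft_force': array([ 0.2931411 ,  0.72515657, -0.08375789]), 'torque': array([ 0.00416391, -0.02646979, -0.0334895 ]), 'grip_width': 0.9975604378226464}
```

View pics/top1.png

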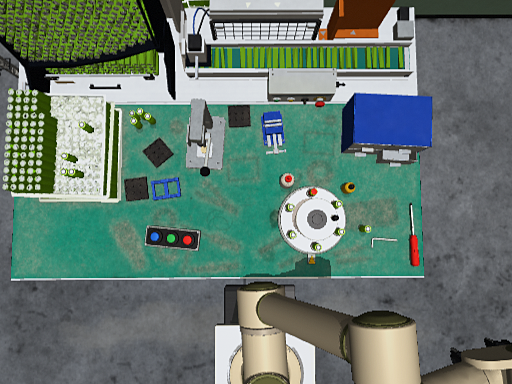

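View pics/side1.png

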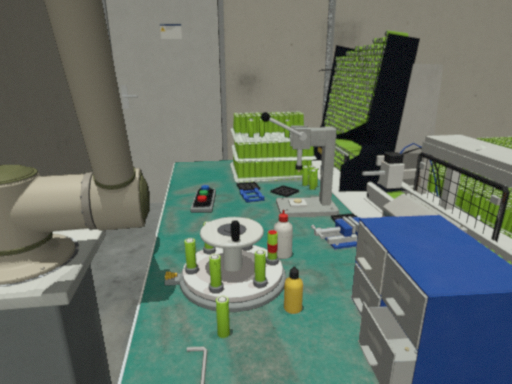

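The top view shows the keypad with blue at (155,237), green at (171,239) and red at (187,240). The carousel is centred near (312,220), with the pointer at (312,260), the marked cell at (313,192) and the handle at (334,218). The bottles are at (288,180) and (348,188), and the spare cell at (365,229). The side view agrees. Next I measure with masks.

```bash
cat >> h.py <<'E'
def blob(im,box,hr,smin=90,vmin=60,vmax=255):
    x0,y0,x1,y1=box; hsv=cv2.cvtColor(im,cv2.COLOR_RGB2HSV)[y0:y1,x0:x1]
    H,S,V=[hsv[...,i].astype(int) for i in range(3)]
    h=((H-hr[0])%180)<=((hr[1]-hr[0])%180) if hr else np.ones_like(H,bool)
    m=(h&(S>=smin)&(V>=vmin)&(V<=vmax)).astype(np.uint8)
    n,l,st,c=cv2.connectedComponentsWithStats(m)
    if n<2: return None
    k=1+np.argmax(st[1:,4]); return c[k]+[x0,y0],st[k].tolist()
E
python3 - <<'E'
from h import *
im=cv2.imread('pics/top1.png')[:,:,::-1].copy()
def t(name,box,hr,z,**k):
    b=blob(im,box,hr,**k)
    if b is None: print(name,None);return
    p=onz('top',*b[0],z); print(name,b[0].round(1),b[1],p.round(4)); return p
t('blue',(146,228,164,247),(100,130),.038,smin=120)
t('green',(163,229,180,249),(50,85),.038,smin=120)
t('red',(179,230,197,250),(170,10),.038,smin=120)
mk=t('marked',(305,183,322,199),(170,10),.098,smin=120)
po=t('pointer',(304,252,320,268),(12,35),.020,smin=110)
h=t('handle',(327,208,345,228),None,.156,smin=0,vmin=0,vmax=60)
t('hub',(305,208,328,230),None,.12,smin=0,vmin=0,vmax=140)
# white turntable outline
g=im[180:262,270:355]; hsv=cv2.cvtColor(g,cv2.COLOR_RGB2HSV)
m=((hsv[...,1]<50)&(hsv[...,2]>120)).astype(np.uint8)
c=max(cv2.findContours(m,cv2.RETR_EXTERNAL,cv2.CHAIN_APPROX_NONE)[0],key=cv2.contourArea)
e=cv2.fitEllipse(cv2.convexHull(c)); print(e); print('disc',onz('top',e[0][0]+270,e[0][1]+180,.03))
cells=[]
cv2.imwrite('pics/top1z.png',cv2.resize(im[165:275,265:380,::-1],None,fx=5,fy=5,interpolation=cv2.INTER_CUBIC))
E
```

```text
blue [154.3 236.2] [4, 4, 9, 10, 67] [0.4353 0.347  0.038 ]
green [170.6 237.9] [4, 5, 8, 9, 62] [0.4297 0.2954 0.038 ]
red [186.9 239.6] [4, 5, 9, 10, 70] [0.4241 0.2438 0.038 ]
marked [313.7 190.8] [6, 5, 6, 6, 26] [ 0.5717 -0.1514  0.098 ]
pointer [311.5 260.3] [5, 4, 6, 8, 34] [ 0.3552 -0.1521  0.02  ]
handle [334.4 217.6] [4, 7, 8, 6, 31] [ 0.4882 -0.2016  0.156 ]
hub [316.6 218.9] [2, 2, 20, 19, 296] [ 0.4855 -0.1553  0.12  ]
((41.67086410522461, 40.21340560913086), (67.16108703613281, 70.32676696777344), 172.7808380126953)
disc [ 0.48298027 -0.15348022  0.03      ]
```

View pics/top1z.png

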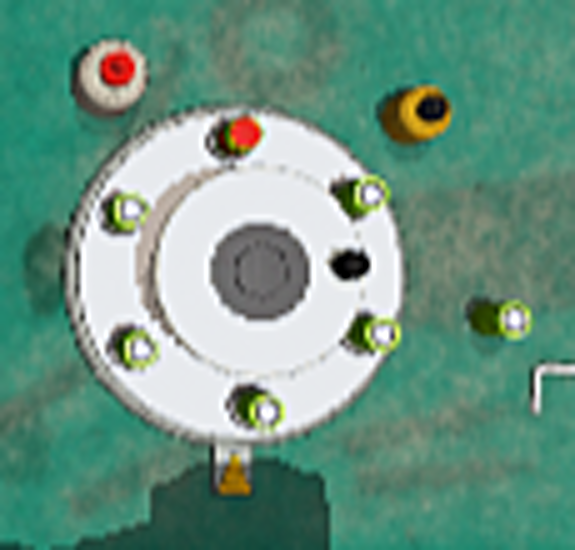

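Call:
step_arm([
  [[1, 0.03, -0.025, 0, 0, 0, -6], [1, 0.06, -0.05, 0, 0, 0, -12], [1, 0.09, -0.08, 0, 0, 0, -18], [1, 0.12, -0.105, 0, 0, 0, -24], [1, 0.15, -0.13, 0, 0, 0, -30], [1, 0.18, -0.16, 0, 0, 0, -36], [1, 0.21, -0.185, 0, 0, 0, -42], [1, 0.23, -0.205, 0, 0, 0, -48]],
])

```text
time: 0.77
tcp_pos: [0.3146, -0.2685, 0.25]
orientation: [0.849, 0.529, 0.0, -0.0]
ft_force: [0.5, -1.1, 0.5]
grip_width: -0.0
```

```bash
cat >> h.py <<'E'
from scipy.spatial.transform import Rotation as R
def rel(x,y,z,yaw=90):
    s=readout.state(); r=R.from_quat(s['orientation'])
    t=R.from_matrix([[np.cos(np.radians(yaw)),np.sin(np.radians(yaw)),0],[np.sin(np.radians(yaw)),-np.cos(np.radians(yaw)),0],[0,0,-1]])
    print('tcp',s['tcp_pos'].round(4),'q',s['qpos'].round(2),'F',s['ft_force'].round(1),'t',s['time'],'w',round(s['grip_width'],3))
    print('shift',r.inv().apply(np.array([x,y,z])-s['tcp_pos']).round(4),'rot',np.degrees((r.inv()*t).as_rotvec()).round(2))
E
python3 - <<'E'
from h import *
print('ball',onz('top',205,171,.29))
rel(.38,-.1,.25)
E
```

```text
ball [0.60848187 0.15996952 0.29      ]
tcp [ 0.3146 -0.2685  0.25  ] q [-0.99  0.14  1.64  0.    1.36 -0.54] F [ 0.5 -1.1  0.5] t 0.7667 w -0.0
shift [ 1.801e-01 -1.560e-02  1.000e-04] rot [  0.    -0.04 -26.19]
```

Call:
step_arm([
  [[1, 0.03, -0.003, 0, 0, 0, -5], [1, 0.065, -0.005, 0, 0, 0, -10], [1, 0.1, -0.008, 0, 0, 0, -15], [1, 0.14, -0.012, 0, 0, 0, -20], [1, 0.18, -0.015, 0, 0, 0, -26.2], [1, 0.18, -0.015, 0, 0, 0, -26.2]],
])

```text
time: 1.27
tcp_pos: [0.3816, -0.0978, 0.25]
orientation: [0.705, 0.71, 0.001, -0.001]
ft_force: [-0.3, 0.2, -0.7]
grip_width: 0.003
```

```bash
python3 - <<'E'
from h import *
rel(.430,.295,.13)
E
```

```text
tcp [ 0.3816 -0.0978  0.25  ] q [-0.55  0.1   1.68  0.    1.36 -0.56] F [-0.3  0.2 -0.7] t 1.2667 w 0.003
shift [0.3922 0.0511 0.1207] rot [ 0.02 -0.11  0.39]
```

Moving above the green key, high first, then lowering.

Call:
step_arm([
  [[1, 0.035, 0.005, 0, 0, 0, 0], [1, 0.075, 0.01, 0, 0, 0, 0], [1, 0.115, 0.015, 0, 0, 0, 0], [1, 0.155, 0.02, 0, 0, 0, 0], [1, 0.195, 0.025, 0, 0, 0, 0], [1, 0.235, 0.03, 0, 0, 0, 0], [1, 0.275, 0.035, 0, 0, 0, 0], [1, 0.31, 0.04, 0.0, 0, 0, 0]],
])

```text
time: 1.93
tcp_pos: [0.4222, 0.2086, 0.2499]
orientation: [0.709, 0.705, -0.0, -0.0]
ft_force: [0.9, 0.3, -0.9]
grip_width: 0.001
```

Call:
step_arm([
  [[1, 0.03, 0.005, 0.02, 0, 0, 0], [1, 0.06, 0.008, 0.05, 0, 0, 0], [1, 0.082, 0.011, 0.08, 0, 0, 0], [1, 0.082, 0.011, 0.115, 0, 0, 0], [1, 0.082, 0.011, 0.15, 0, 0, 0], [1, 0.082, 0.011, 0.15, 0, 0, 0]],
])

```text
time: 2.43
tcp_pos: [0.4311, 0.2872, 0.0944]
orientation: [0.709, 0.705, -0.005, -0.002]
ft_force: [-0.6, -0.1, -1.0]
grip_width: 0.001
```

```bash
python3 - <<'E'
from h import *
rel(.430,.2955,.057)
a=grab('top','t2.png');b=grab('side','s2.png')
cv2.imwrite('pics/p2.png',np.hstack([cv2.resize(a[190:270,130:210],(400,400)),cv2.resize(b[150:230,170:250],(400,400))])[:,:,::-1])
E
```

```text
tcp [0.4311 0.2872 0.0944] q [ 0.36  0.5   1.61 -0.    1.05  0.36] F [-0.6 -0.1 -1. ] t 2.4333 w 0.001
shift [ 0.0085 -0.0008  0.0374] rot [-0.62  0.24 -0.33]
```

View pics/p2.png

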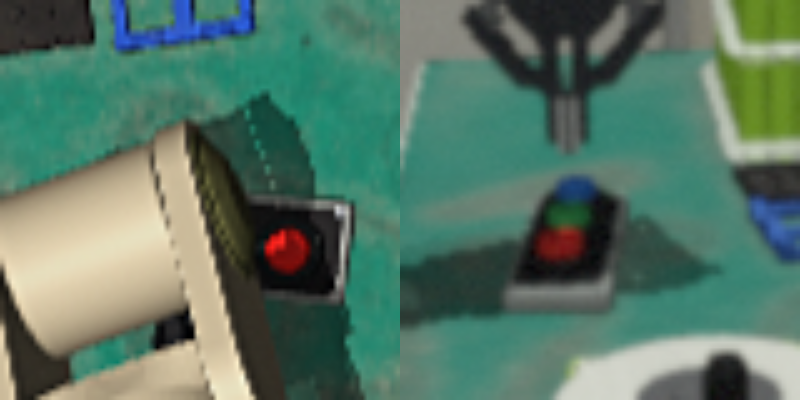

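The fingers hang over the keypad at the green key, and both views agree. The gap from tip to key is about 37 mm. Lowering gently now.

Call:
step_arm([
  [[1, 0.008, -0.001, 0.015, 0, 0, 0], [1, 0.008, -0.001, 0.03, 0, 0, 0], [1, 0.008, -0.001, 0.036, 0, 0, 0], [1, 0.008, -0.001, 0.039, 0, 0, 0], [1, 0.008, -0.001, 0.042, 0, 0, 0], [1, 0.008, -0.001, 0.043, 0, 0, 0], [1, 0.008, -0.001, 0.043, 0, 0, 0], [1, 0.008, -0.001, 0.043, 0, 0, 0]],
])

```text
time: 3.2
tcp_pos: [0.4334, 0.2962, 0.0577]
orientation: [0.709, 0.705, 0.001, 0.0]
ft_force: [-1.0, -0.3, 0.1]
grip_width: -0.004
```

Call:
step_arm([
  [[1, 0, -0.003, 0.001, 0, 0, 0], [1, 0, -0.003, 0.003, 0, 0, 0], [1, 0, -0.003, 0.0045, 0, 0, 0], [1, 0, -0.003, 0.006, 0, 0, 0], [1, 0, -0.003, 0.0068, 0, 0, 0], [1, 0, -0.003, 0.0068, 0, 0, 0], [1, 0, -0.003, 0.0068, 0, 0, 0]],
])

```text
time: 3.78
tcp_pos: [0.4301, 0.2964, 0.0507]
orientation: [0.709, 0.705, 0.0, 0.0]
ft_force: [-2.0, -1.3, 9.1]
grip_width: 0.001
```

9 N upward with 6 mm travel means green is fully down. Lifting and shifting to blue.

Call:
step_arm([
  [[1, 0, 0, -0.01, 0, 0, 0], [1, 0, 0, -0.027, 0, 0, 0], [1, 0.015, 0.002, -0.03, 0, 0, 0], [1, 0.035, 0.004, -0.03, 0, 0, 0], [1, 0.051, 0.005, -0.03, 0, 0, 0], [1, 0.051, 0.005, -0.03, 0, 0, 0], [1, 0.051, 0.005, -0.015, 0, 0, 0], [1, 0.051, 0.005, -0.009, 0, 0, 0]],
])

```text
time: 4.45
tcp_pos: [0.4347, 0.3466, 0.0582]
orientation: [0.709, 0.705, -0.001, -0.0]
ft_force: [0.1, -1.1, -0.3]
grip_width: -0.003
```

Call:
step_arm([
  [[1, 0, 0, 0, 0, 0, 0], [1, 0, 0, 0.003, 0, 0, 0], [1, 0, 0, 0.005, 0, 0, 0], [1, 0, 0, 0.007, 0, 0, 0], [1, 0, 0, 0.0085, 0, 0, 0], [1, 0, 0, 0.009, 0, 0, 0], [1, 0, 0, 0.009, 0, 0, 0], [1, 0, 0, 0.009, 0, 0, 0]],
])

```text
time: 5.12
tcp_pos: [0.4354, 0.3469, 0.0508]
orientation: [0.709, 0.705, 0.0, 0.0]
ft_force: [-1.9, -3.8, 6.6]
grip_width: -0.003
```

Blue is fully down too (6.6 N, TCP z 0.0508). Lifting and heading back towards the carousel.

Call:
step_arm([
  [[1, 0, 0, -0.02, 0, 0, 0], [1, 0, 0, -0.05, 0, 0, 0], [1, 0, 0, -0.09, 0, 0, 0], [1, 0, -0.01, -0.13, 0, 0, 0], [1, -0.02, -0.02, -0.165, 0, 0, 0], [1, -0.05, -0.03, -0.19, 0, 0, 0], [1, -0.09, -0.035, -0.19, 0, 0, 0], [1, -0.13, -0.04, -0.19, 0, 0, 0]],
])

```text
time: 5.78
tcp_pos: [0.3942, 0.2168, 0.2417]
orientation: [0.708, 0.706, 0.002, 0.001]
ft_force: [2.2, -0.4, -0.3]
grip_width: 0.0
```

Call:
step_arm([
  [[-1, -0.035, 0, 0, 0, 0, 0], [-1, -0.075, 0, 0, 0, 0, 0], [-1, -0.115, 0, 0, 0, 0, 0], [-1, -0.155, 0, 0, 0, 0, 0], [-1, -0.195, 0, 0, 0, 0, 0], [-1, -0.235, 0, 0, 0, 0, 0], [-1, -0.265, 0, 0, 0, 0, 0], [-1, -0.27, 0, 0, 0, 0, 0]],
])

```text
time: 6.45
tcp_pos: [0.3932, -0.0563, 0.2403]
orientation: [0.711, 0.703, -0.0, 0.001]
ft_force: [-0.1, -0.6, 0.5]
grip_width: 1.0
```

```bash
python3 - <<'E'
from h import *
rel(.488,-.204,.25)
b=grab('side','s3.png')
print('proj handle top',proj('side',[.488,-.204,.156]),'grip',proj('side',[.488,-.204,.137]),'mark',proj('side',[.571,-.151,.098]))
# dark blob of handle in side image
bl=blob(b,(222,215,248,245),None,smin=0,vmax=45,vmin=0); print(bl)
E
```

```text
tcp [ 0.3932 -0.0563  0.2403] q [-0.44  0.12  1.7  -0.    1.33 -0.43] F [-0.1 -0.6  0.5] t 6.45 w 1.0
shift [-0.1467  0.0963 -0.0094] rot [ 0.06  0.07 -0.59]
proj handle top [234.25197682 219.86603011] grip [234.46844559 229.12950517] mark [272.42412777 232.5176314 ]
(array([234.83333333, 230.72463768]), [9, 7, 9, 19, 138])
```

The handle in the side view, at (234.8, 230), matches the projected estimate (234.5, 229). Moving over it and descending.

Call:
step_arm([
  [[-1, -0.025, 0.015, 0, 0, 0, 0], [-1, -0.06, 0.035, 0, 0, 0, 0], [-1, -0.09, 0.06, 0, 0, 0, -0.6], [-1, -0.12, 0.08, 0, 0, 0, -0.6], [-1, -0.147, 0.096, 0, 0, 0, -0.6], [-1, -0.147, 0.096, 0.02, 0, 0, -0.6], [-1, -0.147, 0.096, 0.03, 0, 0, -0.6], [-1, -0.147, 0.096, 0.03, 0, 0, -0.6]],
])

```text
time: 7.17
tcp_pos: [0.4878, -0.1987, 0.208]
orientation: [0.705, 0.709, -0.0, -0.002]
ft_force: [0.2, -0.1, -0.9]
grip_width: 0.999
```

```bash
python3 - <<'E'
from h import *
rel(.489,-.204,.14)
b=grab('side','s4.png')
cv2.imwrite('pics/p4.png',cv2.resize(b[120:320,140:340],(600,600))[:,:,::-1])
E
```

```text
tcp [ 0.4878 -0.1987  0.208 ] q [-0.61  0.38  1.43  0.    1.34 -0.62] F [ 0.2 -0.1 -0.9] t 7.1667 w 0.999
shift [-0.0055  0.0014  0.0679] rot [-0.2  -0.17  0.29]
```

View pics/p4.png

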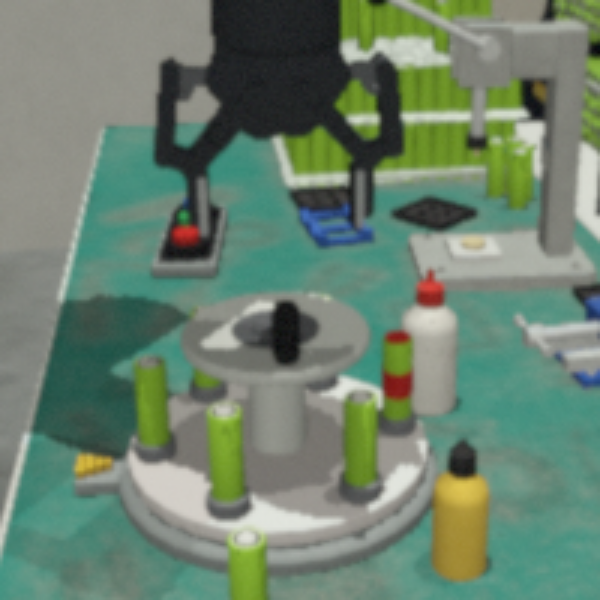

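The open jaws straddle the handle, which is at (286,330) in the crop, and the bottles are well clear. Descending.

Call:
step_arm([
  [[-1, -0.003, 0.001, 0.02, 0, 0, 0], [-1, -0.003, 0.001, 0.04, 0, 0, 0], [-1, -0.003, 0.001, 0.06, 0, 0, 0], [-1, -0.003, 0.001, 0.067, 0, 0, 0], [-1, -0.003, 0.001, 0.067, 0, 0, 0]],
])

```text
time: 7.63
tcp_pos: [0.489, -0.2022, 0.1428]
orientation: [0.705, 0.709, -0.0, -0.001]
ft_force: [0.2, 0.2, -0.5]
grip_width: 1.002
```

Call:
step_arm([
  [[-0.5, 0, 0, 0, 0, 0, 0], [0, 0, 0, 0, 0, 0, 0], [0.3, 0, 0, 0, 0, 0, 0], [0.6, 0, 0, 0, 0, 0, 0], [1, 0, 0, 0, 0, 0, 0], [1, 0, 0, 0, 0, 0, 0], [1, 0, 0, 0, 0, 0, 0], [1, 0, 0, 0, 0, 0, 0]],
])

```text
time: 8.3
tcp_pos: [0.4894, -0.2032, 0.1439]
orientation: [0.706, 0.709, 0.0, 0.001]
ft_force: [1.3, 2.0, 6.4]
grip_width: 0.192
```

```bash
python3 - <<'E'
from h import *
rel(.489,-.204,.14)
c=np.array([.4855,-.154]);s=readout.state();r=s['tcp_pos'][:2]-c
print(np.hypot(*r),np.degrees(np.arctan2(r[1],r[0])))
E
```

```text
tcp [ 0.4894 -0.2032  0.1439] q [-0.62  0.45  1.52  0.    1.17 -0.62] F [1.3 2.  6.4] t 8.3 w 0.192
shift [-0.0008 -0.0004  0.0039] rot [0.07 0.03 0.26]
0.04930551722007392 -85.47602453310047
```

The sleeve is gripped (width 0.192, about 17 mm). Handle and marked cell together put the axis at about (0.487, -0.1535). I'll turn clockwise, on the robot's side, in 60° arcs.

Call:
step_arm([
  [[1, 0.0002, -0.0065, 0, 0, 0, 0], [1, 0.0013, -0.0129, 0, 0, 0, 0], [1, 0.0032, -0.0192, 0, 0, 0, 0], [1, 0.0059, -0.0252, 0, 0, 0, 0], [1, 0.0093, -0.0307, 0, 0, 0, 0], [1, 0.0134, -0.0358, 0, 0, 0, 0], [1, 0.0182, -0.0403, 0, 0, 0, 0], [1, 0.0235, -0.0441, 0, 0, 0, 0]],
])

```text
time: 8.97
tcp_pos: [0.4441, -0.1809, 0.1439]
orientation: [0.706, 0.709, -0.001, 0.001]
ft_force: [-3.9, -5.5, 6.9]
grip_width: 0.187
```

```bash
python3 - <<'E'
from h import *
rel(.487-.0424,-.1535-.0265,.144)
p=lambda a:50*np.array([np.cos(np.radians(a)),np.sin(np.radians(a))])
for n in(1,2):
  for k in range(1,9): d=p(-148-60*(n-1)-7.8*k*(1 if n==1 else 1))-p(-148-62.4*(n-1)) if n==2 else p(-148-7.8*k)-p(-148); print(n,k,'dx %.1f dy %.1f'%(d[1],d[0]))
E
```

```text
tcp [ 0.4441 -0.1809  0.1439] q [-0.63  0.37  1.66 -0.    1.11 -0.64] F [-3.9 -5.5  6.9] t 8.9667 w 0.187
shift [ 0.0009  0.0005 -0.0001] rot [-0.02  0.17  0.25]
1 1 dx 6.0 dy -3.2
1 2 dx 12.4 dy -5.6
1 3 dx 19.0 dy -7.0
1 4 dx 25.8 dy -7.6
1 5 dx 32.6 dy -7.2
1 6 dx 39.3 dy -5.9
1 7 dx 45.7 dy -3.8
1 8 dx 51.8 dy -0.7
2 1 dx 3.9 dy 2.6
2 2 dx 9.2 dy 6.9
2 3 dx 13.8 dy 11.9
2 4 dx 17.6 dy 17.5
2 5 dx 20.7 dy 23.6
2 6 dx 22.9 dy 30.0
2 7 dx 24.3 dy 36.7
2 8 dx 24.7 dy 43.5
```

Call:
step_arm([
  [[1, 0.006, -0.0032, 0, 0, 0, 0], [1, 0.0124, -0.0056, 0, 0, 0, 0], [1, 0.019, -0.007, 0, 0, 0, 0], [1, 0.0258, -0.0076, 0, 0, 0, 0], [1, 0.0326, -0.0072, 0, 0, 0, 0], [1, 0.0393, -0.0059, 0, 0, 0, 0], [1, 0.0457, -0.0038, 0, 0, 0, 0], [1, 0.0518, -0.0007, 0, 0, 0, 0]],
])

```text
time: 9.63
tcp_pos: [0.4428, -0.1277, 0.1438]
orientation: [0.705, 0.709, -0.001, -0.001]
ft_force: [-5.5, -0.4, 11.0]
grip_width: 0.186
```

```bash
python3 - <<'E'
from h import *
s=readout.state();t=s['tcp_pos'][:2]-[.487,-.1535];print(s['tcp_pos'].round(4),s['ft_force'].round(1),np.hypot(*t),np.degrees(np.arctan2(t[1],t[0]))-360)
p=lambda a:50*np.array([np.cos(np.radians(a)),np.sin(np.radians(a))])
for k in range(1,9): d=p(-210.4-7.2*k)-p(-210.4); print(k,'dx %.1f dy %.1f'%(d[1],d[0]))
E
```

```text
[ 0.4428 -0.1277  0.1438] [-5.5 -0.4 11. ] 0.05114299287547256 -210.25180349245693
1 dx 5.2 dy 3.5
2 dx 9.9 dy 7.6
3 dx 14.1 dy 12.3
4 dx 17.6 dy 17.5
5 dx 20.5 dy 23.1
6 dx 22.7 dy 29.0
7 dx 24.1 dy 35.1
8 dx 24.7 dy 41.4
```

Call:
step_arm([
  [[1, 0.0052, 0.0035, 0, 0, 0, 0], [1, 0.0099, 0.0076, 0, 0, 0, 0], [1, 0.0141, 0.0123, 0, 0, 0, 0], [1, 0.0176, 0.0175, 0, 0, 0, 0], [1, 0.0205, 0.0231, 0, 0, 0, 0], [1, 0.0227, 0.029, 0, 0, 0, 0], [1, 0.0241, 0.0351, 0, 0, 0, 0], [1, 0.0247, 0.0414, 0, 0, 0, 0]],
])

```text
time: 10.3
tcp_pos: [0.4848, -0.1032, 0.1438]
orientation: [0.705, 0.709, -0.001, 0.0]
ft_force: [-3.9, -4.1, 8.3]
grip_width: 0.189
```

Call:
step_arm([
  [[1, 0, 0.002, 0, 0, 0, 0], [1, 0, 0.002, 0, 0, 0, 0], [1, 0, 0.002, 0, 0, 0, 0]],
])

```text
time: 10.55
tcp_pos: [0.4869, -0.1033, 0.1438]
orientation: [0.705, 0.709, -0.0, 0.0]
ft_force: [-4.1, -0.6, 9.7]
grip_width: 0.189
```

```bash
python3 - <<'E'
from h import *
s=readout.state();t=s['tcp_pos'][:2]-[.487,-.1535];print(s['tcp_pos'].round(4),s['ft_force'].round(1),np.hypot(*t),np.degrees(np.arctan2(t[1],t[0]))-360)
a=grab('top','t5.png');b=grab('side','s5.png')
cv2.imwrite('pics/p5.png',np.hstack([cv2.resize(a[165:275,265:375],(400,400)),cv2.resize(b[190:320,150:280],(400,400))])[:,:,::-1])
print(blob(b,(150,200,280,300),(174,6),smin=130),'expected band',proj('side',[.487-.085,-.1535,.063]))
E
```

```text
[ 0.4869 -0.1033  0.1438] [-4.1 -0.6  9.7] 0.05021878020005194 -269.8990327405635
(array([190.17910448, 254.86567164]), [35, 51, 11, 8, 67]) expected band [191.06889306 253.83254927]
```

View pics/p5.png

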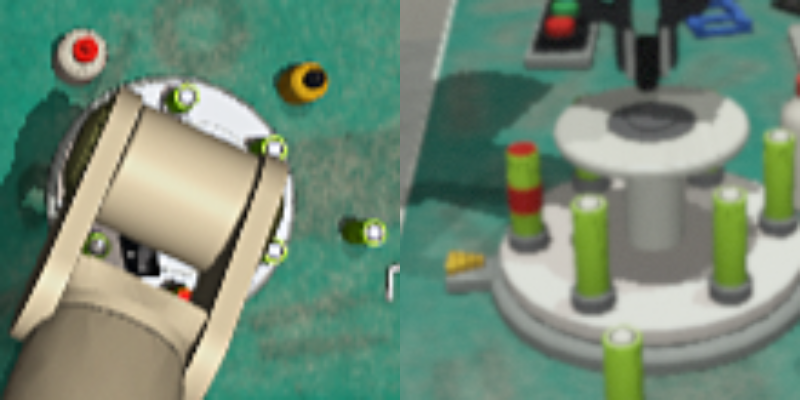

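The marked cell stands behind the pointer: the red band in the side view is at (190.2, 254.9), against (191.1, 253.8) expected. The bystanders are unmoved. One cross-check of the pointer's bearing from the side view, and of stillness.

```bash
python3 - <<'E'
from h import *
b=cv2.imread('pics/s5.png')[:,:,::-1].copy();a=cv2.imread('pics/t5.png')[:,:,::-1].copy()
p=blob(b,(155,262,185,290),(12,32),smin=120);print(p,onz('side',*p[0],.018))
p=blob(b,(180,232,200,245),(174,6),smin=120);print('red top',p,onz('side',*p[0],.098))
p=blob(b,(180,246,200,262),(174,6),smin=120);print('band',p[1],proj('side',[.402,-.164,.063]),onz('side',*p[0],.063))
p=blob(a,(306,236,326,256),(174,6),smin=120);print('top red',p,onz('top',*p[0],.098),proj('top',[.402,-.153,.099]))
for n in range(2):
  vision.grab_frame('side');s=readout.state();print(s['tcp_pos'].round(4),s['qd'].round(3),s['ft_force'].round(1))
for nm,A,B,box,hr in(('glue',cv2.imread('pics/top1.png')[:,:,::-1].copy(),a,(338,178,360,200),(15,30)),('spare',cv2.imread('pics/top1.png')[:,:,::-1].copy(),a,(355,222,375,238),(30,45)),('solv',cv2.imread('pics/top1.png')[:,:,::-1].copy(),a,(278,172,298,190),(174,6))):
  print(nm,blob(A,box,hr)[0],blob(B,box,hr)[0])
E
```

```text
(array([169.94915254, 274.71186441]), [10, 10, 12, 7, 59]) [ 0.35603817 -0.15394478  0.018     ]
red top (array([188.95652174, 237.65217391]), [5, 4, 8, 4, 23]) [ 0.39981604 -0.14951896  0.098     ]
band [5, 5, 11, 8, 67] [190.96006434 256.42406598] [ 0.4002922  -0.15747435  0.063     ]
top red (array([315.55555556, 245.88888889]), [8, 9, 4, 3, 9]) [ 0.40436065 -0.15406218  0.098     ] [315.26937477 246.69264895]
[ 0.4867 -0.1033  0.1439] [-0.001 -0.002  0.001 -0.    -0.002  0.   ] [-3.  -0.6  7.8]
[ 0.4867 -0.1033  0.1439] [-0.002  0.001  0.     0.002  0.001 -0.001] [-3.6 -0.4  8.4]
glue [347.45918367 187.78571429] [347.51515152 187.81818182]
spare [364.5  228.35] [364.5  228.35]
solv [288.04761905 178.16666667] [288.04761905 178.16666667]
```

All the checks agree to within about 3 mm, and the arm and carousel are still. Handing in.

```bash
python3 -c "
from bench import env; print(env.close_job())"
```

```text
the job is handed in; nothing more can be done
None
```

The job is handed in, at about 11 s of the 64 s allowed. No verdict was reported, so success rests on my own checks.

- **Keys:** I pressed green and then blue, each about 6 mm down. The wrist read 9 N on green and 7 N on blue, against 5 N for fully down. The fingers were over the green or blue key each time, never the red one.
- **Carousel:** I gripped the crank handle and turned it about 180° clockwise on the robot's side. I handed in with the handle still gripped (opening 0.19, about the sleeve's width).
- **Position:** Sideways, the marked cell is within about 2 mm of the pointer line by the handle's bearing and the top view. The side view gave y from -0.157 m (red band) to -0.150 m (red top), against about -0.153 m wanted; this is roughly 4 mm of scatter from partly visible patches, inside the 10 mm limit.
- **Stillness and bystanders:** The arm's joint speeds were close to zero. Both bottles and the spare cell are where they started, to within 0.1 pixel in the top view.
- **Unexplained reading:** From the moment the grip closed, the wrist showed a steady upward force of about 6 to 11 N. I did not find the cause; it is far below the 120 N limit.

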